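# Proof-load a lift lock, then hold the loupe over its cam plate

### The job

Proof-load the lock on the dovetail slide: swing the red-knobbed arrest lever fully over so that the test beam comes down on the roller, leave it down for about a second, and swing the lever fully back to lift the beam off again. Then pick up the loupe by its upright black grip and hold it level and still, its lens centred over the red dot on the cam plate and the underside of the lens rim at the same height as the top of the orange collar on the focus post; finish while holding it there, do not put it down or let go. Work the beam only by its lever, do not shift the collar, do not touch the fixture with the loupe, and leave the other parts on the bench where they are.

Things in the scene. Friction and masses are not known exactly. Their poses are not given: they have to be found in the camera images.
- fixture: Fixed test fixture on a brown wood board (x -125 to +100, y -200 to +200, 12 mm thick). Origin on the bench surface under the middle of the bright steel dovetail slide; x across it, away from the robot, y along it (left), z up. On it: grey lock frame (74 mm in x, y -140 to +60, rim 68 mm high), blue beam stand (posts at x -45 and +45, y +130, 140 mm high), focus post, arrest lever.
- beam: Aluminium test beam 16 mm wide, brass weight at its free end. Origin on its hinge axis, fixture x 0, y +130, z 125 mm; runs over the slide towards fixture -y, ending about y +5. Arrested, it slopes up 0.22 rad to the weight, whose top is 175 mm above the bench. It follows the lever exactly by a cam.
- stylus (a point): Tip of the beam's steel stylus (8 mm thick): 90 mm above the bench, on top of the steel roller in its black bracket (fixture x 0, y +15), when the beam is down; 25 mm higher when arrested.
- arrest_lever (a joint): Arrest lever, rad: 0 = beam arrested (leans 0.5 rad from upright to fixture -y), 1.0 = beam fully down (leans 0.5 rad to fixture +y); starts at 0 to 0.04. Stops at 0 and 1.0. Turns about a level axis along fixture x, at x -100, y +100, z 48 mm. Stays where it is left; needs about 3 N at the knob.
- lever_tip (a point): Centre of the red ball knob (20 mm across) on the arrest lever, 85 mm from the lever's axis; shank 10 mm thick below. About 123 mm above the bench at either stop, 133 midway; travels 81 mm along fixture y at fixture x -100. Nothing but the blue beam post (its face 49 mm away towards fixture +x) stands near.
- focus_mark (a point): Centre (on the post's axis) of the top face of the orange collar, 22 mm across, 12 mm high, on the steel focus post (8 mm thick, 185 mm high, at fixture x +72, y -100). Its height differs from start to start and marks the focal height, 50 to 85 mm above the red dot. It slides if pushed with over 6 N.
- dot (a point): Centre of the red dot (8 mm across) in the middle of the round zinc cam plate (52 mm across, top 70 mm above the bench) in the lock frame, at fixture x 0, y -100, z 71 mm. The focus post stands 72 mm away towards fixture +x.
- loupe: Loupe, about 90 g, lying flat. Origin at the underside below its upright black grip (30 mm along x, 14 mm along y, 0 to 45 mm high); z up, x from grip to lens. Flat tail (10 mm high) reaches to x -54, dark lens rim (52 mm outside, 42 inside, 10 high) is centred at x +65. Centre of mass about 10 mm from the grip centre towards the lens.
- loupe_lens (a point): Centre of the underside of the loupe's lens rim, 65 mm from the loupe's origin along its x and at the same height (0 mm) as its underside.
- roller_bracket: Loose black roller bracket, 50 x 40 x 37 mm, origin at the centre of its underside. Leave alone.
- bumper: Loose orange nylon bumper, 36 mm across, 26 mm high, origin at the centre of its underside. Leave alone.
- pivot_nut: Loose brass pivot nut, 28 mm across, 18 mm high, origin at the centre of its underside. Leave alone.
- spare_cam: Loose spare zinc cam plate, 52 mm across with a lobe, 5 mm thick, origin at the centre of its underside. Leave alone.
Mind the look-alikes: they are no part of the job. What is shaped like the loupe but blue or pink is not meant.

How it is judged (in metres and radians):
On the way, in this order (a step that is already met when the one before it is completed fails the run):
1. the arrest lever is fully over and the beam is down on the roller (value of joint arrest_lever above 0.88 rad and z of stylus in the frame of fixture below 0.096 m), for 0.5 s.
2. the arrest lever is fully back and the beam lifted off (value of joint arrest_lever below 0.12 rad and z of stylus in the frame of fixture above 0.108 m), for 0.2 s.
3. the loupe is lifted off the bench (height (world z) of loupe above 0.05 m and contact force between the fingers and loupe above 0.5 N), for 0.2 s.
At the end, for the whole second after the job is handed in: The loupe is held still in the fingers alone, tilted less than 6 degrees, lens centre within 10 mm of the point above the red dot, underside of its rim within 7 mm of the height of the collar's top face, not touching the fixture; the arrest lever is back within 0.12 rad of its arrested stop (horizontal distance between loupe_lens and dot below 0.01 m and z of loupe_lens in the frame of focus_mark between -0.007 and 0.007 m and angle between loupe's own z axis and vertical below 0.105 rad and linear speed of loupe below 0.02 m/s and contact force between the fingers and loupe above 0.5 N and contact force between loupe and fixture below 0.2 N and value of joint arrest_lever below 0.12 rad); the arm keeps its last pose, push and grip.
It fails at once if the robot pushes on the beam itself (contact force between any of the fingers, the arm and beam above 1 N).
It fails at once if the loupe touches the fixture or beam (contact force between loupe and fixture above 1 N).
It fails at once if the focus collar is shifted (distance of focus_mark from where it was at the start of the episode above 0.005 m).
It fails at once if a bystander part is moved more than 15 mm (distance of any of roller_bracket, bumper, pivot_nut, spare_cam from where it was at the start of the episode above 0.015 m).
It also fails if it takes over 58 s, if anything falls off the work surface, if the arm or the gripper's body presses on something with over 40 N, if the wrist force passes 120 N, or if a joint passes its speed limit or range.

### The arm

A 6-joint arm with a two-finger parallel gripper is mounted at the origin on the work surface. World frame = base frame: x ahead of the robot, y to its left, z up, the work surface at z = 0. Lengths are in mm, angles in rad, forces in N, time in s.
With the tool pointing down it reaches from about 325 to 775 mm from the base axis. Payload 5.5 kg.
Tool frame: the origin (TCP) lies between the finger pads; the fingertips stand 25 mm ahead of it and the grasp point (between the pads) lies 6 mm ahead of it (robot.tcp_to_tips is the distance from the TCP to the fingertips, in mm); x points along the fingers, y is the direction in which the jaws open and shut, and the axes are right-handed (so a half turn about x gives the same grasp; the last joint's range is limited). The gripper opens to 85 mm and grips with 20 to 120 N. Pads are 22 mm wide; open, the fingers measure 114 mm over their backs; the gripper's body (76 mm by 85 mm) begins 54 mm behind the grasp point. The pads swing forward as they close: fully open they stand 13 mm farther back than shut.
Start: joints at [-1.358, 0.091, 1.231, -0, 1.82, -0.057], TCP at [159.922, -578.309, 256.275] pointing down, gripper open.
Joint ranges: [-2.87, 2.87], [-0.86, 2.18], [0.17, 2.46], [-1.51, 4.65], [0.06, 2.69], [-2.65, 2.65]. Speed limits (rad/s): [2.57, 2.57, 3.01, 3.14, 3.14, 3.14].

### API

Orientations are given as [roll, pitch, yaw] about the fixed x, y, z axes, in that order (R = Rz(yaw) Ry(pitch) Rx(roll)).
In Python, from workcell import robot gives the robot as it stands.
- The arm moves only by the tool drive_tool, never from a script. Its arguments are lists of equal length, an entry for each row: "travel": the shift along the tool's x, y, z normalised to -1 to 1, where 1 is 8 cm, a list of three; "turn": the turn about the tool's x normalised to -1 to 1, where 1 is pi/4 rad. In form: {"travel": [[dx, dy, dz], ...], "turn": [turn, ...]}. A call has 1 to 12 rows; each row shifts and turns the commanded pose from where the row before left it, along the tool's axes as they then stand; what a row does not reach is not made up. A row lasts 1/8 s, in which the tool goes at most 62.5 mm and 10.7 degrees, less where a joint would pass 70% of its speed; a pose out of reach is approached as far as the arm can. A call with a number of a shift or a turn outside -1 to 1 is refused whole. A call with a gripper value outside its range is refused whole. "claw" is the opening, from -1 (shut) to 1 (fully open), set as the call begins (left out, the last holds). The fingers move at their own pace and stop on an object; "newtons" is the grip in N (left out, the last holds). Time passes only in rows, so rows that do not move let the fingers close. It gives the time, the measured TCP pose, the force and the opening at its end, in the units of the state.
- robot.read_state(): the state, without advancing time (a new reading comes with each control period).
- robot.get_image(name): name is "scene" or "top" or "wrist"; returns a dict with "img" (400x640x3 uint8, red, green, blue), "fovy" (degrees; the focal length in pixels is half the picture's height over the tangent of half this angle, whatever the lens; pixels are square), "cx", "cy" (the principal point, pixels), "rvec" (rotation vector, rad) and "tvec" (3), from world to camera coordinates, as OpenCV has them. Camera axes: x right, y down, z forward; pixel columns grow to the right and rows downward; lengths in mm; the calibration is good to about 2 mm. A picture is of the moment at which its call begins. There is no depth.
- robot.finish_job(): hands the job in, once; it reports no verdict.
The state is a dict: "t": time; "joints": joint angles; "qd": joint speeds; "tau": joint torques, N m; "eef_pos": TCP position; "tool_rot": TCP orientation; "ft_force": force on the tool from outside, world axes, zero at the start; "torque": the same for the moment, N m; "gripper_width": finger opening in mm.
Only numpy, scipy, OpenCV 4.12 (cv2) and the standard library are available. Lean on these libraries where they do the work, as an engineer would, in place of code of your own. Each camera call takes 0.05 s, during which the arm holds its last target.

## Working session

There is one attempt and no reset: what is moved stays moved. The work goes in short steps, Python scripts to look and compute and a tool call to move; the robot and the scene stay as the last step left them, time stands still between calls to the robot, and variables do not carry over. Pictures are saved under pics/ and viewed, and the job is handed in when it is done.

Besides the shell and the picture viewer there is one more tool, called after "Emit:" as name(argument=value, ...) on one line, values as JSON. drive_tool: Moves the arm, as the interface text tells. Scaled input: -1 to 1 covers 8 cm each way for a shift and pi/4 rad each way for a turn. Its arguments: {"type":"object","properties":{"travel":{"type":"array"},"turn":{"type":"array"},"claw":{"type":"number"},"newtons":{"type":"number"}},"required":["travel","turn"]}

```bash
ls; mkdir -p pics; cat > h.py <<'E'
import numpy as np, cv2
from workcell import robot
def snap(n,tag):
    d=robot.get_image(n); np.savez(f'pics/{tag}.npz',**d)
    cv2.imwrite(f'pics/{tag}.png',cv2.cvtColor(d['img'],cv2.COLOR_RGB2BGR)); return d
def ld(tag): return dict(np.load(f'pics/{tag}.npz'))
def K(d):
    f=200/np.tan(np.radians(float(d['fovy']))/2); return np.array([[f,0,float(d['cx'])],[0,f,float(d['cy'])],[0,0,1]])
def proj(d,P):
    return cv2.projectPoints(np.array(P,float).reshape(-1,1,3),d['rvec'],d['tvec'],K(d),None)[0].reshape(-1,2)
def ray(d,uv):
    R=cv2.Rodrigues(d['rvec'])[0]; C=-R.T@np.array(d['tvec']).reshape(3)
    v=R.T@np.linalg.inv(K(d))@np.array([uv[0],uv[1],1.]); return C,v
def atz(d,uv,z):
    C,v=ray(d,uv); return C+v*(z-C[2])/v[2]
def crop(tag,x0,y0,w,h,s,out):
    im=cv2.imread(f'pics/{tag}.png')[y0:y0+h,x0:x0+w]
    cv2.imwrite(f'pics/{out}.png',cv2.resize(im,None,fx=s,fy=s,interpolation=cv2.INTER_CUBIC))
E
python3 - <<'E'
from h import *
for n in ['scene','top','wrist']: 
    d=snap(n,n+'0'); print(n,d['fovy'],d['cx'],d['cy'],ray(d,(320,200)))
s=robot.read_state(); print(s)
E
```

```text
pics
scene 49.92064005971506 315.16349222325755 199.39612538817588 (array([ 983.54089792, -132.78675547,  934.2217976 ]), array([-0.52963738,  0.10663928, -0.84157054]))
top 55.18931692166519 312.91304354310853 208.15314021222946 (array([ 282.2894222 ,  -51.6647381 , 1184.16393635]), array([ 0.20240612, -0.02541665, -0.97937876]))
wrist 63.36945232434136 321.3638312077552 198.39483897653957 (array([ 231.71713938, -558.51053979,  373.9683709 ]), array([-0.28955561, -0.07495538, -0.95424394]))
{'t': 0.15, 'joints': array([-1.35768355e+00,  9.17307643e-02,  1.23166559e+00, -2.35913807e-05,
        1.81975990e+00, -5.67034926e-02]), 'qd': array([ 0.00052651, -0.00353526, -0.00390881, -0.00037882,  0.000399  ,
        0.00112165]), 'tau': array([ 3.52357703e-03, -4.59369779e+01, -4.18525994e+01,  7.86725104e-05,
        9.55360505e-03,  2.71288037e-06]), 'eef_pos': array([ 159.88496429, -578.12415223,  255.35190243]), 'tool_rot': array([-1.61287241,  1.56923256,  1.79853071]), 'ft_force': array([-0.50402349,  0.45800366, -0.49552498]), 'torque': array([-0.01587268, -0.06502042,  0.04773938]), 'gripper_width': 85.63740252210478}
```

View pics/scene0.png

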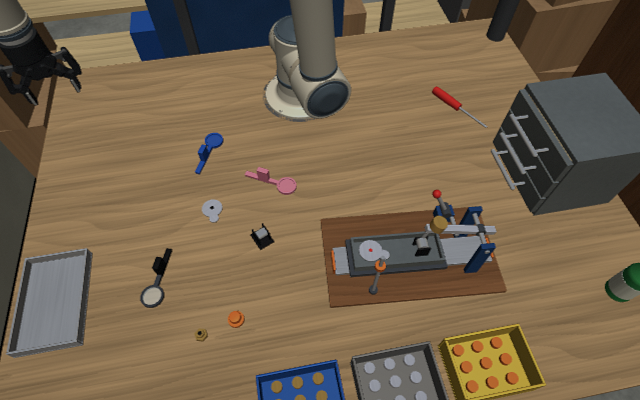

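View pics/top0.png

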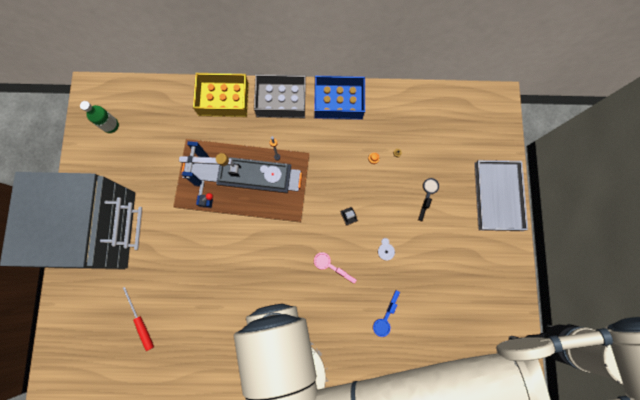

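View pics/wrist0.png

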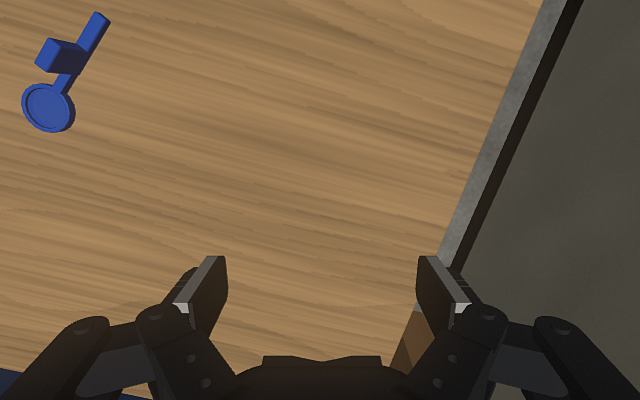

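The black/dark loupe is at top (428,198) / scene (155,280). The blue one at top (386,315) and the pink one at top (335,267) are decoys. The fixture is at top (242,180) and its red knob at top (209,197). I'll enlarge these.

```bash
python3 - <<'E'
from h import *
crop('top0',165,125,160,110,5,'c1')
crop('top0',395,160,70,70,8,'c2')
crop('scene0',315,175,200,140,4,'c3')
crop('scene0',125,235,80,80,7,'c4')
E
```

```text
(no output)
```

View pics/c1.png

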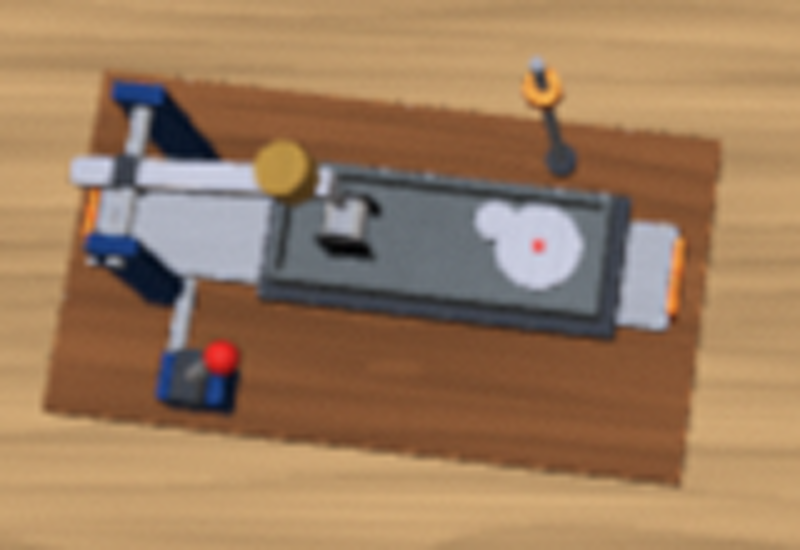

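View pics/c2.png

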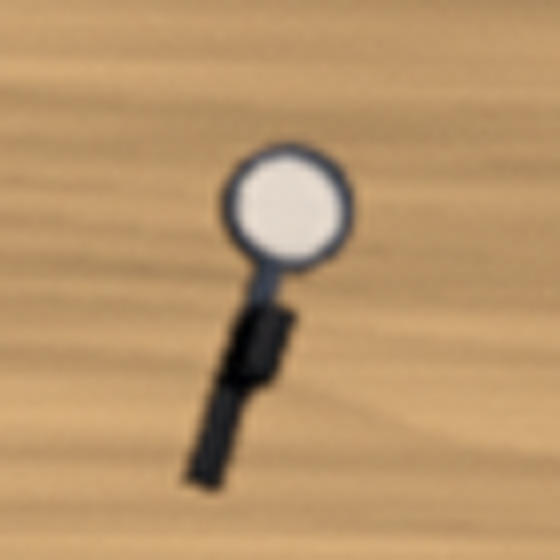

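View pics/c3.png

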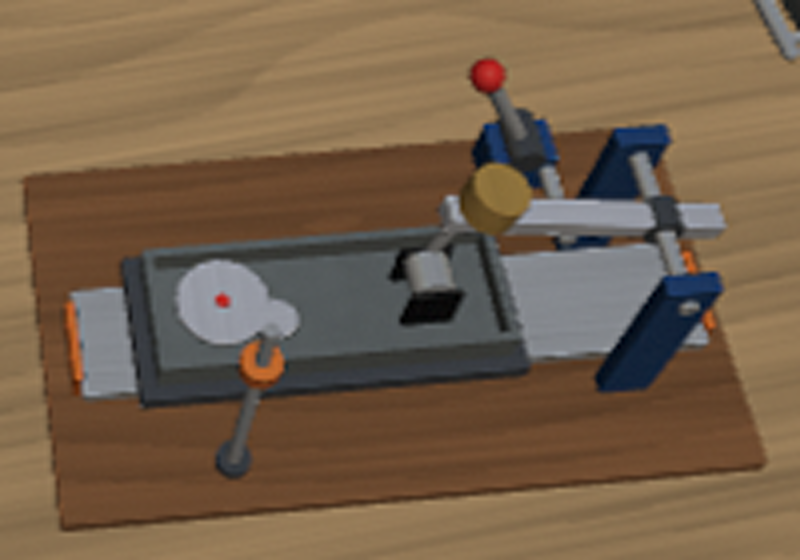

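View pics/c4.png

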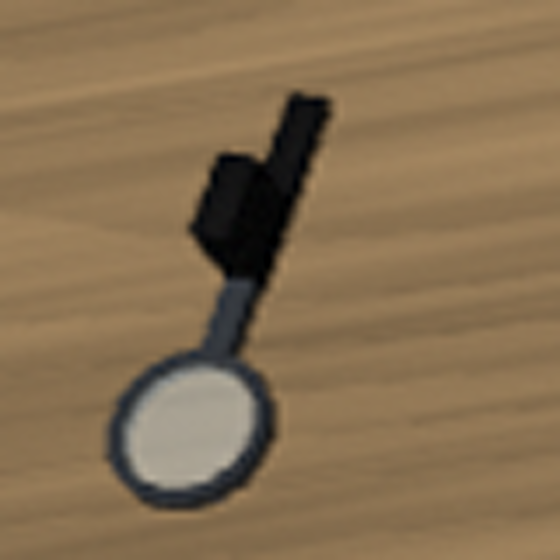

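```bash
cat > fit.py <<'E'
from h import *
from scipy.optimize import least_squares
T=ld('top0');S=ld('scene0')
def px(x0,y0,s,u,v): return np.array([x0+(u+.5)/s-.5,y0+(v+.5)/s-.5])
kn=[-100,100-85*np.sin(.5),48+85*np.cos(.5)]
obs=[(T,[100,200,12],px(165,125,5,107,70)),(T,[100,-200,12],px(165,125,5,720,140)),(T,[-125,-200,12],px(165,125,5,682,485)),(T,[-125,200,12],px(165,125,5,43,410)),
(T,[0,-100,71],px(165,125,5,538,246)),(T,kn,px(165,125,5,220,358)),
(S,[-125,-200,12],px(315,175,4,25,176)),(S,[100,-200,12],px(315,175,4,62,528)),(S,[100,200,12],px(315,175,4,765,465)),(S,[0,-100,71],px(315,175,4,223,300)),(S,kn,px(315,175,4,488,75))]
def fw(p,q):
    c,s=np.cos(p[2]),np.sin(p[2]); q=np.array(q,float); return np.array([p[0]+c*q[0]-s*q[1],p[1]+s*q[0]+c*q[1],q[2]])
def res(p): return np.concatenate([proj(d,fw(p,q))[0]-o for d,q,o in obs])
r=least_squares(res,[500,100,0]); p=r.x
if __name__=='__main__':
    print(p,np.round(r.fun.reshape(-1,2),1).tolist())
    for n,q in dict(dot=[0,-100,71],knob=kn,post=[72,-100,185]).items(): print(n,fw(p,q))
    for d,o in ((T,px(165,125,5,538,246)),(S,px(315,175,4,223,300))): print('dot ray',atz(d,o,71))
    for d,o in ((T,px(165,125,5,220,358)),(S,px(315,175,4,488,75))): print('knob ray',atz(d,o,kn[2]))
    for h in range(115,165,5):
        print(h,[np.round(proj(d,fw(p,[72,-100,h]))[0],1).tolist() for d in (T,S)])
    print('collar',px(165,125,5,543,87),px(315,175,4,262,358))
    print('lens',atz(T,px(395,160,8,288,207),10),atz(S,px(125,235,7,190,428),10))
    print('tail',atz(T,px(395,160,8,203,487),10),atz(S,px(125,235,7,312,97),10))
    print('griptop',atz(T,px(395,160,8,270,340),45),atz(S,px(125,235,7,222,192),45))
E
python3 fit.py
```

```text
[ 5.99671409e+02  1.62294193e+02 -9.94342611e-02] [[-0.1, -0.5], [1.0, -0.2], [0.0, -0.1], [-0.1, -0.1], [0.5, 0.1], [1.7, 0.2], [-0.2, -0.7], [0.2, -0.7], [2.0, -0.4], [0.6, -0.2], [-0.5, 0.5]]
dot [589.74436004  62.78814473  71.        ]
knob [506.04702048 231.17741089 122.59451776]
post [661.38871501  55.64066959 185.        ]
dot ray [589.884238    64.18319872  71.        ]
dot ray [589.91470688  61.3939648   71.        ]
knob ray [506.50468906 236.1026931  122.59451776]
knob ray [505.06689581 232.62962135 122.59451776]
115 [[274.6, 146.2], [378.7, 271.6]]
120 [[274.5, 145.6], [379.0, 270.6]]
125 [[274.3, 145.0], [379.3, 269.6]]
130 [[274.1, 144.4], [379.6, 268.6]]
135 [[274.0, 143.8], [379.9, 267.6]]
140 [[273.8, 143.2], [380.2, 266.6]]
145 [[273.7, 142.6], [380.5, 265.6]]
150 [[273.5, 142.0], [380.8, 264.5]]
155 [[273.4, 141.3], [381.1, 263.5]]
160 [[273.2, 140.7], [381.5, 262.4]]
collar [273.2 142. ] [380.125 264.125]
lens [ 578.82907476 -431.46389131   10.        ] [ 580.8627252  -434.66639448   10.        ]
tail [ 466.11675562 -393.99051986   10.        ] [ 468.79758918 -395.74133026   10.        ]
griptop [ 517.74342375 -411.26257985   45.        ] [ 517.33093194 -414.46506203   45.        ]
```

```bash
cat >> h.py <<'E'
def Rt(s=None):
    s=s or robot.read_state(); r,p,y=s['tool_rot']
    from scipy.spatial.transform import Rotation as Ro
    return Ro.from_euler('xyz',[r,p,y]).as_matrix()
def plan(target,yaw_dir):
    """yaw_dir: world angle wanted for tool y axis; prints turn units and travel units (after turn)"""
    s=robot.read_state(); R=Rt(s); a=np.arctan2(R[1,1],R[0,1])
    da=(yaw_dir-a+np.pi/2)%np.pi-np.pi/2
    turn=-da  # tool x is down
    a2=a+da; ty=np.array([np.cos(a2),np.sin(a2),0]); tx=np.array([0,0,-1.]); tz=np.cross(tx,ty)
    d=np.array(target)-s['eef_pos']
    print('t',s['t'],'pos',s['eef_pos'].round(1),'w',round(s['gripper_width'],1),'F',s['ft_force'].round(1),'tooly ang',round(a,3))
    print('turn units',round(turn/(np.pi/4),3),'rows>=',np.ceil(abs(turn)/0.18),'| travel units',(np.array([d@tx,d@ty,d@tz])/80).round(3), 'axes ty',ty.round(3),'tz',tz.round(3))
E
python3 - <<'E'
from h import *
print(Rt().round(3))
plan([506,234,220],np.pi/2-.0994)
E
```

```text
[[-0.     0.267 -0.964]
 [ 0.002 -0.964 -0.267]
 [-1.    -0.002 -0.   ]]
t 0.15 pos [ 159.9 -578.1  255.4] w 85.6 F [-0.5  0.5 -0.5] tooly ang -1.301
turn units 0.47 rows>= 3.0 | travel units [  0.442 -10.531  -3.298] axes ty [-0.099 -0.995  0.   ] tz [-0.995  0.099  0.   ]
```

Emit:
drive_tool(travel=[[0,0,0],[0,0,0],[0,0,0],[0,-0.5,-0.35],[0,-0.6,-0.4],[0,-0.6,-0.4],[0,-0.6,-0.4],[0,-0.6,-0.4],[0,-0.6,-0.4],[0,-0.6,-0.4],[0,-0.6,-0.3],[0,-0.6,-0.2]], turn=[0.157,0.157,0.156,0,0,0,0,0,0,0,0,0], claw=0.0)

```text
t: 1.65
eef_pos: [461.5, -180.4, 255.8]
tool_rot: [-0.469, 1.57, 2.574]
ft_force: [-0.5, 0.3, 0.8]
gripper_width: 42.9
```

```bash
python3 - <<'E'
from h import *
plan([506,234,220],np.pi/2-.0994)
E
```

```text
t 1.65 pos [ 461.5 -180.4  255.8] w 42.9 F [-0.5  0.3  0.8] tooly ang -1.67
turn units 0.001 rows>= 1.0 | travel units [ 0.447 -5.21  -0.04 ] axes ty [-0.099 -0.995  0.   ] tz [-0.995  0.099  0.   ]
```

Emit:
drive_tool(travel=[[0,-0.5,0],[0,-0.5,0],[0,-0.5,0],[0,-0.5,0],[0,-0.45,0],[0,-0.3,0],[0,0,0]], turn=[0,0,0,0,0,0,0])

```text
t: 2.52
eef_pos: [482.4, 38.0, 255.9]
tool_rot: [-0.074, 1.57, 2.971]
ft_force: [0.2, -0.0, 0.7]
gripper_width: 42.8
```

```bash
python3 - <<'E'
from h import *
snap('wrist','w1')
plan([506,234,220],np.pi/2-.0994)
E
```

```text
t 2.575 pos [482.4  37.  256. ] w 42.3 F [ 0.5 -0.4 -0.5] tooly ang -1.669
turn units 0.002 rows>= 1.0 | travel units [ 0.45  -2.479 -0.049] axes ty [-0.099 -0.995  0.   ] tz [-0.995  0.099  0.   ]
```

View pics/w1.png

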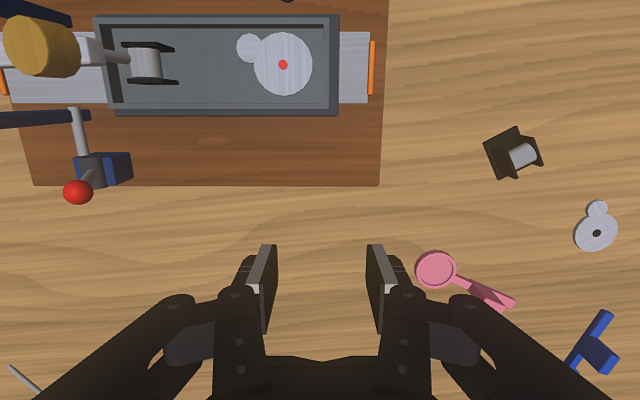

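The wrist view shows the dot at (283,64) and the knob at (78,192). I'll nudge forward to bring the collar into view.

Emit:
drive_tool(travel=[[0,0,-0.5],[0,0,-0.4],[0,0,0],[0,0,0]], turn=[0,0,0,0])

```text
t: 3.08
eef_pos: [553.7, 28.8, 256.1]
tool_rot: [0.258, 1.57, -2.984]
ft_force: [-0.3, 0.1, 0.2]
gripper_width: 43.0
```

```bash
python3 - <<'E'
from h import *
d=ld('w1'); print(atz(d,(283,64),71),atz(d,(78,192),122.6))
snap('wrist','w2')
crop('w2',180,0,200,150,4,'c5')
plan([506,234,220],np.pi/2-.0994)
E
```

```text
[588.28765883  60.67288245  71.        ] [503.61510571 233.05834415 122.6       ]
t 3.125 pos [553.6  29.  256.5] w 42.8 F [-0.2  0.5  0.4] tooly ang -1.671
turn units -0.001 rows>= 1.0 | travel units [ 0.456 -2.491  0.846] axes ty [-0.099 -0.995  0.   ] tz [-0.995  0.099  0.   ]
```

View pics/w2.png

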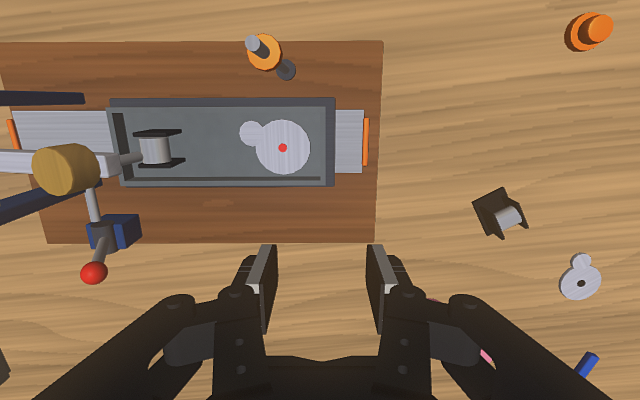

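View pics/c5.png

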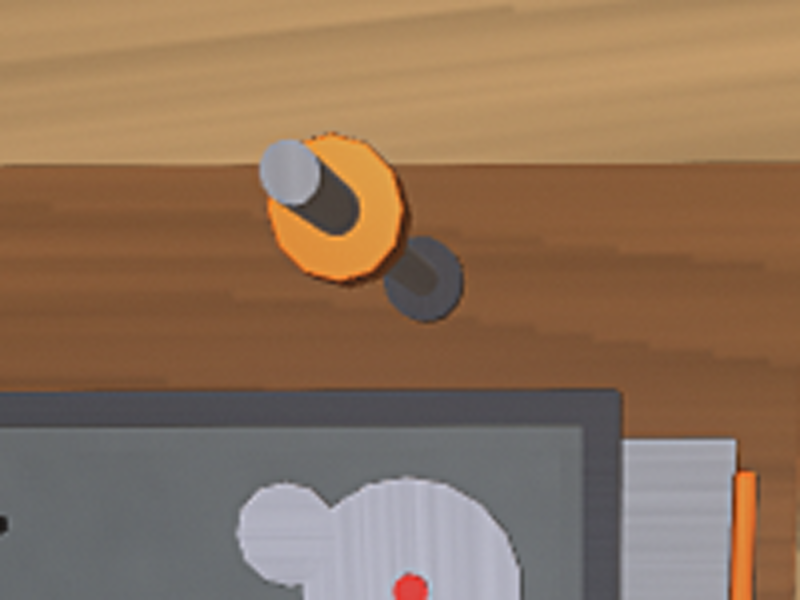

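```bash
python3 - <<'E'
from h import *
from fit import fw,p,px
d=ld('w2')
f=lambda u,v: px(180,0,4,u,v)
print('dot meas',atz(d,f(410,590),71)); print('fit',fw(p,[0,-100,71]))
print('post top meas',atz(d,f(290,172),185),'fit',fw(p,[72,-100,185]))
print('knob meas',atz(d,(94,273),122.6))
print('board corners',atz(d,(384,41),12),fw(p,[100,-200,12]),atz(d,(374.5,243),12),fw(p,[-125,-200,12]))
# collar height using post axis through measured post-top
a=atz(d,f(290,172),185)
for h in range(115,165,5):
    q=proj(d,[a[0],a[1],h])[0]; print(h,((q-[180,0]+.5)*4-.5).round(0))
# diameter check
E
```

```text
dot meas [588.24056244  61.53559574  71.        ]
fit [589.74436004  62.78814473  71.        ]
post top meas [659.90784255  54.69734185 185.        ] fit [661.38871501  55.64066959 185.        ]
knob meas [502.43498648 233.52069498 122.6       ]
board corners [677.10414823 -48.51689735  12.        ] [679.3233598  -46.64495265  12.        ] [453.10839368 -27.17918391  12.        ] [455.43475052 -24.30909283  12.        ]
115 [367. 234.]
120 [363. 231.]
125 [359. 228.]
130 [354. 224.]
135 [350. 220.]
140 [345. 216.]
145 [340. 212.]
150 [335. 208.]
155 [329. 204.]
160 [323. 199.]
```

The collar top is about 150 mm: the wrist view gives 150, and the top and scene views give 150 to 152. Next I'll position over the knob.

Emit:
drive_tool(travel=[[0,-0.2,0.4],[0,-0.5,0.45],[0,-0.6,0],[0,-0.6,0],[0,-0.4,0],[0,-0.19,0],[0,0,0],[0,0,0]], turn=[0,0,0,0,0,0,0,0])

```text
t: 4.12
eef_pos: [506.3, 233.4, 256.6]
tool_rot: [2.437, 1.57, -0.805]
ft_force: [-0.1, -0.3, 0.9]
gripper_width: 42.8
```

```bash
python3 - <<'E'
from h import *
plan([504.5,233.5,135],np.pi/2-.0994)
snap('wrist','w3')
E
```

```text
t 4.125 pos [506.3 233.4 256.6] w 42.8 F [-0.1 -0.3  0.9] tooly ang -1.671
turn units -0.001 rows>= 1.0 | travel units [1.52e+00 1.00e-03 2.20e-02] axes ty [-0.099 -0.995  0.   ] tz [-0.995  0.099  0.   ]
```

View pics/w3.png

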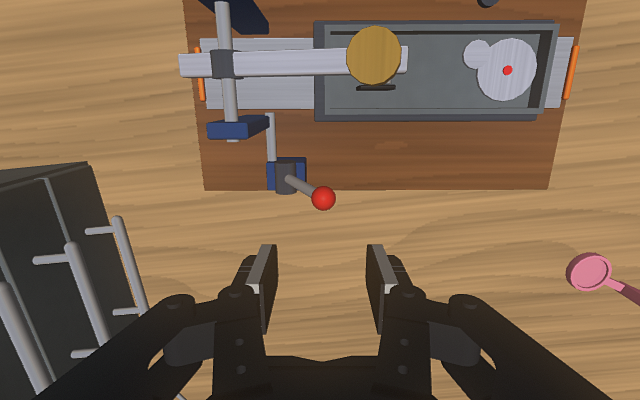

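```bash
python3 - <<'E'
from h import *
T=ld('top0');S=ld('scene0')
for z in (0,50,100,150,200): print(z,[atz(T,u,z)[:2].round(0) for u in ((141,248),(141,208),(112,215))],[atz(S,u,z)[:2].round(0) for u in((523,214),(495,152),(505,120))])
from fit import fw,p
print(fw(p,[-100,141,123]))
E
```

```text
0 [array([366., 466.]), array([491., 478.]), array([467., 566.])] [array([533., 480.]), array([332., 493.]), array([225., 570.])]
50 [array([362., 444.]), array([482., 456.]), array([459., 540.])] [array([558., 448.]), array([367., 459.]), array([265., 533.])]
100 [array([359., 422.]), array([473., 433.]), array([451., 514.])] [array([582., 415.]), array([402., 426.]), array([306., 495.])]
150 [array([355., 400.]), array([464., 411.]), array([443., 487.])] [array([606., 382.]), array([436., 392.]), array([347., 457.])]
200 [array([352., 378.]), array([455., 388.]), array([435., 461.])] [array([630., 349.]), array([471., 359.]), array([387., 420.])]
[514.1624991  312.52477059 123.        ]
```

Emit:
drive_tool(travel=[[0.4,0,0],[0.4,0,0],[0.4,0,0],[0.3,0,0],[0,0,0],[0,0,0]], turn=[0,0,0,0,0,0])

```text
t: 4.92
eef_pos: [506.8, 234.1, 137.8]
tool_rot: [-2.694, 1.569, 0.348]
ft_force: [0.9, 0.5, 0.3]
gripper_width: 43.2
```

```bash
python3 - <<'E'
from h import *
from fit import p,fw
plan(fw(p,[-100,150,136.]),np.pi/2-.0994)
s=robot.read_state(); q=s['eef_pos'][:2]-p[:2]; c,n=np.cos(p[2]),np.sin(p[2]); print('fix',c*q[0]+n*q[1],-n*q[0]+c*q[1])
snap('wrist','w4')
E
```

```text
t 4.925 pos [506.8 234.1 137.8] w 43.2 F [0.9 0.5 0.3] tooly ang -1.671
turn units -0.001 rows>= 1.0 | travel units [ 0.022 -1.097  0.006] axes ty [-0.099 -0.995  0.   ] tz [-0.995  0.099  0.   ]
fix -99.51617139224338 62.27113574407515
```

View pics/w4.png

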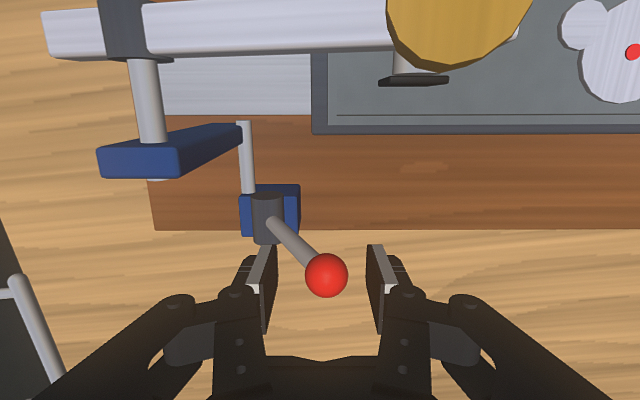

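Emit:
drive_tool(travel=[[0,-0.15,0],[0,-0.15,0],[0,-0.15,0],[0,-0.15,0],[0,-0.15,0],[0,-0.15,0],[0,-0.1,0],[0,-0.08,0],[0,0,0],[0,0,0]], turn=[0,0,0,0,0,0,0,0,0,0])

```text
t: 6.22
eef_pos: [514.9, 321.1, 136.7]
tool_rot: [-1.883, 1.569, 1.159]
ft_force: [0.1, -0.1, 0.7]
gripper_width: 42.4
```

```bash
cat >> h.py <<'E'
def fx():
    from fit import p
    s=robot.read_state(); q=s['eef_pos'][:2]-p[:2]; c,n=np.cos(p[2]),np.sin(p[2]); print('fix',c*q[0]+n*q[1],-n*q[0]+c*q[1],s['eef_pos'],s['ft_force'].round(1),s['gripper_width'])
E
python3 - <<'E'
from h import *
fx(); snap('wrist','w5'); snap('scene','s5'); crop('s5',315,150,200,150,4,'c6')
E
```

```text
fix -100.10015685509941 149.56923592002357 [514.91350921 321.06162127 136.69176777] [ 0.1 -0.1  0.7] 42.372860331190495
```

View pics/w5.png

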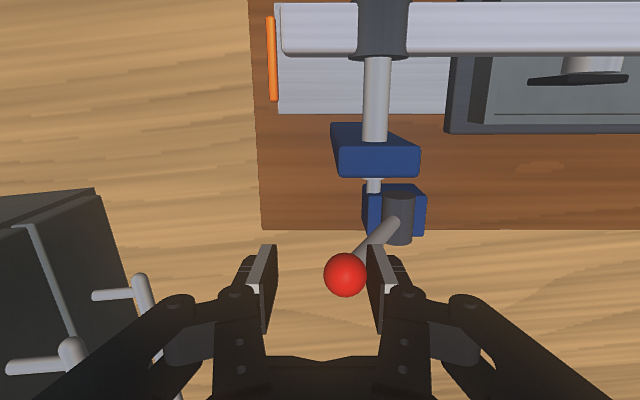

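View pics/c6.png

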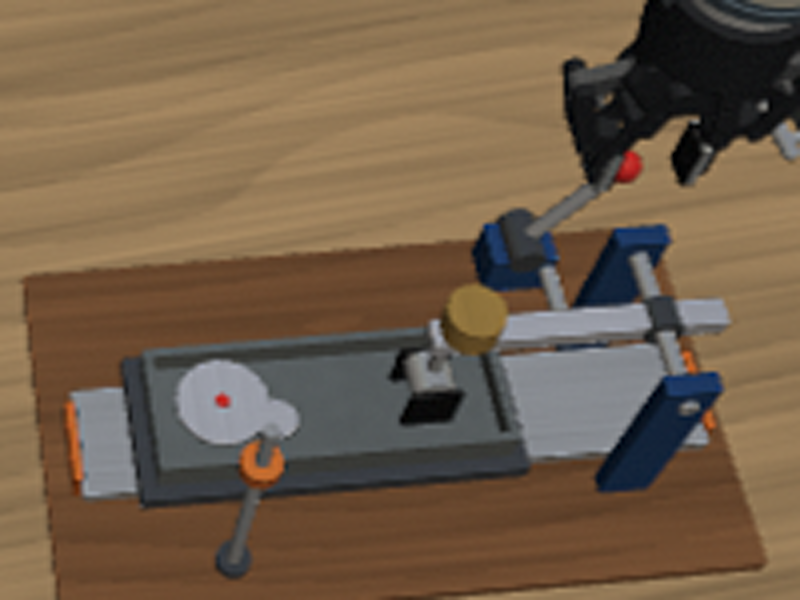

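```bash
python3 - <<'E'
from h import *
from fit import p
for t,u in (('w4',(326,275)),('w5',(345,275))):
    d=ld(t); a=atz(d,u,122.6); q=a[:2]-p[:2]; c,n=np.cos(p[2]),np.sin(p[2]); print(a,c*q[0]+n*q[1],-n*q[0]+c*q[1])
E
```

```text
[502.6083236  231.95100432 122.6       ] -103.49850638555262 59.67724035719572
[510.44173881 310.11518023 122.6       ] -103.46318033531118 138.232950156194
```

Knob is at fixture y ≈138 to 139 and its stop is at 141. I'll push slightly more and then dwell.

Emit:
drive_tool(travel=[[0,-0.02,0],[0,-0.02,0],[0,0,0],[0,0,0],[0,0,0],[0,0,0],[0,0,0],[0,0,0],[0,0,0],[0,0,0]], turn=[0,0,0,0,0,0,0,0,0,0])

```text
t: 7.58
eef_pos: [515.2, 322.7, 136.2]
tool_rot: [1.456, 1.569, -1.786]
ft_force: [-0.4, -5.6, 1.1]
gripper_width: 42.7
```

```bash
python3 - <<'E'
from h import *
fx()
E
```

```text
fix -99.9838564508707 151.19897787538264 [515.19102042 322.67176789 136.20585943] [-0.4 -5.6  1.1] 42.70837399809845
```

Emit:
drive_tool(travel=[[0,0.15,0],[0,0.15,0],[0,0.15,0],[0,0.15,0],[0,0.15,0],[0,0.15,0],[0,0.15,0],[0,0.12,0],[0,0.08,0],[0,0.03,0],[0,0,0],[0,0,0]], turn=[0,0,0,0,0,0,0,0,0,0,0,0])

```text
t: 9.07
eef_pos: [504.8, 221.5, 136.1]
tool_rot: [1.144, 1.57, -2.097]
ft_force: [-1.2, 1.9, -0.2]
gripper_width: 42.6
```

```bash
python3 - <<'E'
from h import *
fx()
E
```

```text
fix -100.25440526983837 49.53623970134599 [504.82969834 221.53805178 136.12869937] [-1.2  1.9 -0.2] 42.64021648876016
```

Emit:
drive_tool(travel=[[0,0.03,0],[0,0.02,0],[0,0,0],[0,0,0]], turn=[0,0,0,0])

```text
t: 9.57
eef_pos: [504.6, 218.3, 136.3]
tool_rot: [-1.702, 1.57, 1.341]
ft_force: [-0.4, 5.3, -1.3]
gripper_width: 42.8
```

```bash
python3 - <<'E'
from h import *
from fit import p
fx(); d=snap('wrist','w6'); a=0
E
```

```text
fix -100.16470617697126 46.250003319714615 [504.59272808 218.25914334 136.29811957] [-0.4  5.3 -1.3] 42.79139795490471
```

View pics/w6.png

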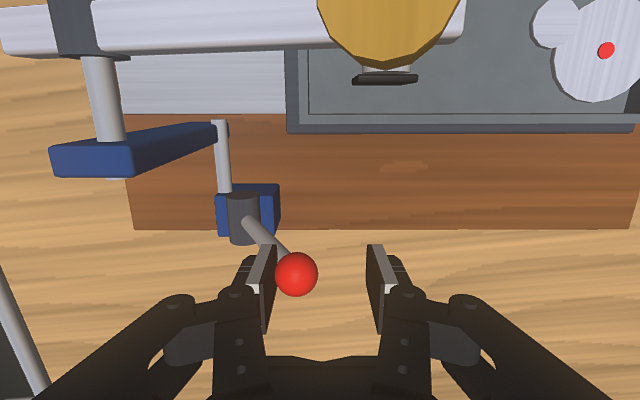

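Lever is back on its stop with a 5 N reaction, and the beam is up. I'll back off, rise and head to the loupe.

Emit:
drive_tool(travel=[[0,-0.14,0],[-0.3,0,0],[-0.4,0,0],[-0.4,0,0],[-0.2,0.4,0],[0,0.6,0],[0,0.6,0],[0,0.6,0],[0,0.6,0],[0,0.6,0],[0,0.6,0],[0,0.6,0]], turn=[0,0,0,0,0,0,0,0,0,0,0,0])

```text
t: 11.12
eef_pos: [468.7, -139.0, 240.5]
tool_rot: [1.342, 1.569, -1.899]
ft_force: [-0.5, 0.4, 0.1]
gripper_width: 42.5
```

```bash
python3 - <<'E'
from h import *
plan([517.5,-413,200],np.pi/2-.326)
snap('scene','s7'); crop('s7',315,150,200,150,4,'c7')
E
```

```text
t 11.125 pos [ 468.7 -139.   240.5] w 42.5 F [-0.5  0.4  0.1] tooly ang -1.671
turn units 0.288 rows>= 2.0 | travel units [ 0.506  3.049 -1.674] axes ty [-0.32  -0.947  0.   ] tz [-0.947  0.32   0.   ]
```

View pics/c7.png

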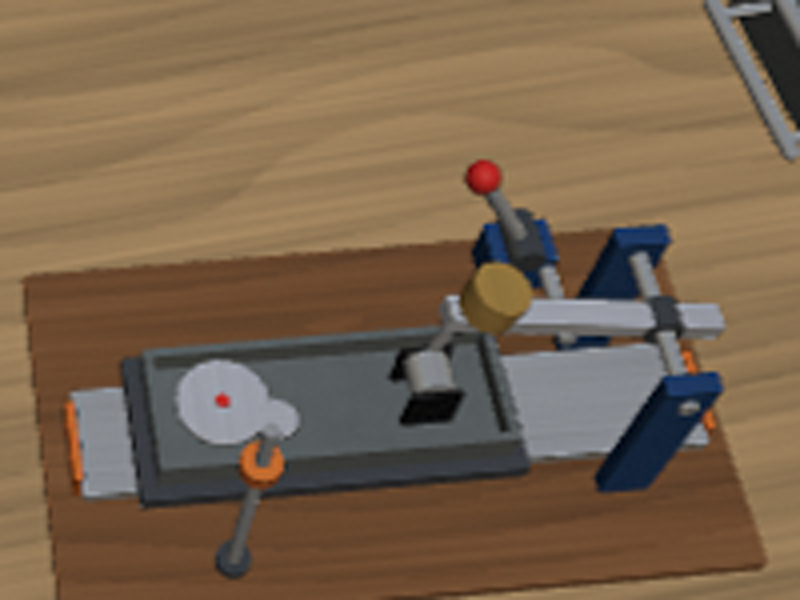

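Emit:
drive_tool(travel=[[0,0,0],[0,0,0],[0,0.5,-0.25],[0,0.55,-0.3],[0,0.55,-0.3],[0,0.55,-0.3],[0,0.55,-0.3],[0,0.35,-0.22],[0,0,0],[0,0,0]], turn=[0.144,0.144,0,0,0,0,0,0,0,0], claw=0.5)

```text
t: 12.42
eef_pos: [517.8, -410.5, 240.1]
tool_rot: [-0.189, 1.57, 2.627]
ft_force: [-0.7, 0.5, -0.2]
gripper_width: 64.0
```

```bash
python3 - <<'E'
from h import *
plan([517.5,-413,130],np.pi/2-.326)
snap('wrist','w8')
E
```

```text
t 12.425 pos [ 517.8 -410.5  240.1] w 64.0 F [-0.7  0.5 -0.2] tooly ang -1.896
turn units 0.001 rows>= 1.0 | travel units [ 1.376  0.031 -0.006] axes ty [-0.32  -0.947  0.   ] tz [-0.947  0.32   0.   ]
```

View pics/w8.png

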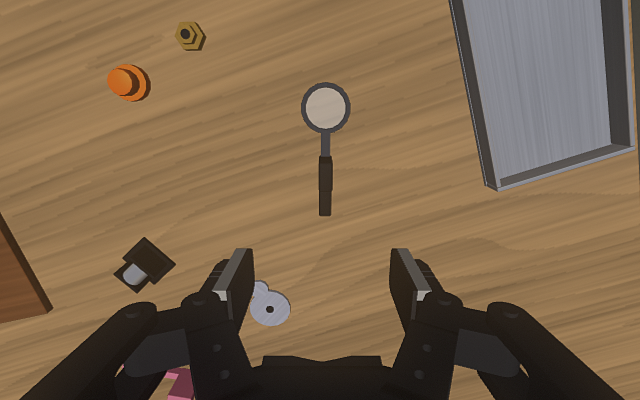

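```bash
python3 - <<'E'
from h import *
d=ld('w8'); s=robot.read_state(); R=Rt(s)
crop('w8',280,60,100,170,3.5,'c8')
for n,u,z in (('lens',(325.5,107),10),('tail',(325,215),10)):
    a=atz(d,u,z); print(n,a.round(1), 'tool frame',(R.T@(a-s['eef_pos'])).round(1))
print('expected grip: lens-tail len 119')
E
```

```text
lens [ 579.  -436.4   10. ] tool frame [230.5   5.3 -66.3]
tail [ 466.3 -398.2   10. ] tool frame [230.6   5.2  52.7]
expected grip: lens-tail len 119
```

View pics/c8.png

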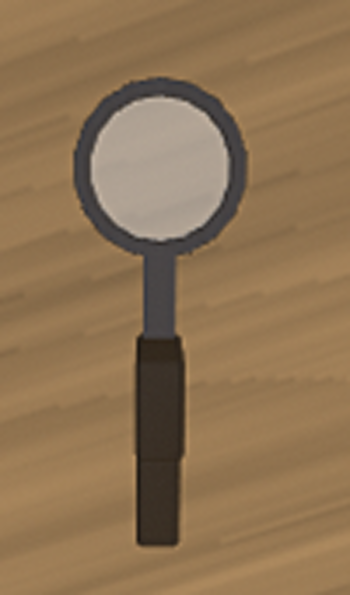

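Emit:
drive_tool(travel=[[0.3,0.045,-0.05],[0.5,0,0],[0.5,0,0],[0.5,0,0],[0.3,0,0],[0.25,0,0],[0.15,0,0],[0,0,0],[0,0,0]], turn=[0,0,0,0,0,0,0,0,0])

```text
t: 13.6
eef_pos: [520.9, -416.2, 41.7]
tool_rot: [2.744, 1.569, -0.723]
ft_force: [-0.9, 0.2, 0.1]
gripper_width: 63.7
```

```bash
python3 - <<'E'
from h import *
plan([517.5,-413,40],np.pi/2-.326)
snap('wrist','w9')
E
```

```text
t 13.6 pos [ 520.9 -416.2   41.7] w 63.7 F [-0.9  0.2  0.1] tooly ang -1.896
turn units 0.001 rows>= 1.0 | travel units [ 0.021 -0.025  0.053] axes ty [-0.32  -0.947  0.   ] tz [-0.947  0.32   0.   ]
```

View pics/w9.png

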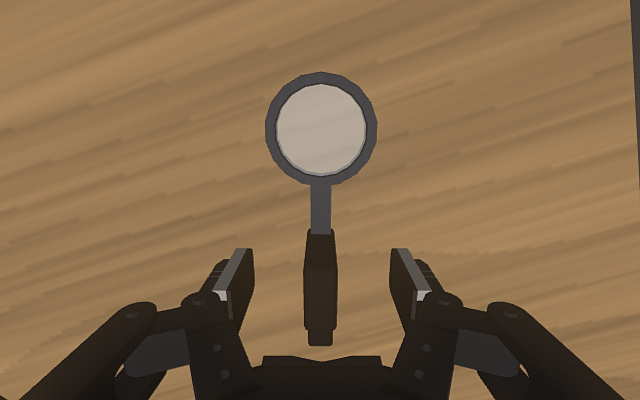

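Centred: grip at column 320, pads either side. I'll close on it, settle and lift.

Emit:
drive_tool(travel=[[0,0,0],[0,0,0],[0,0,0],[0,0,0],[0,0,0],[0,0,0],[0,0,0],[0,0,0]], turn=[0,0,0,0,0,0,0,0], claw=-1, newtons=60)

```text
t: 14.65
eef_pos: [520.5, -416.0, 40.6]
tool_rot: [2.765, 1.57, -0.702]
ft_force: [0.1, -1.0, 3.4]
gripper_width: 13.0
```

Emit:
drive_tool(travel=[[-0.1,0,0],[-0.2,0,0],[-0.3,0,0],[-0.4,0,0],[-0.4,0,0],[-0.4,0,0],[-0.3,0,0],[-0.2,0,0],[0,0,0],[0,0,0]], turn=[0,0,0,0,0,0,0,0,0,0])

```text
t: 15.9
eef_pos: [520.1, -415.6, 222.9]
tool_rot: [-0.411, 1.569, 2.405]
ft_force: [-0.4, 0.3, -1.2]
gripper_width: 13.1
```

```bash
python3 - <<'E'
from h import *
plan([517.5,-413,40],np.pi/2-.326)
snap('wrist','w10')
E
```

```text
t 15.9 pos [ 520.1 -415.6  222.9] w 13.1 F [-0.4  0.3 -1.2] tooly ang -1.896
turn units 0.001 rows>= 1.0 | travel units [ 2.286 -0.02   0.042] axes ty [-0.32  -0.947  0.   ] tz [-0.947  0.32   0.   ]
```

View pics/w10.png

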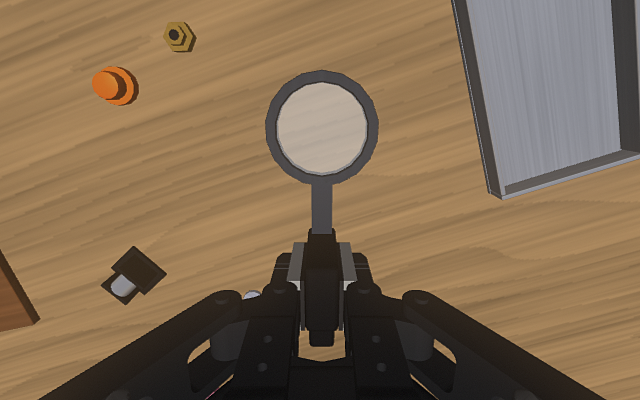

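```bash
python3 - <<'E'
from h import *
s=robot.read_state(); R=Rt(s); d=ld('w10')
a=atz(d,(321.5,127.5),s['eef_pos'][2]-30.6); print('lens tool',(R.T@(a-s['eef_pos'])).round(1))
d=ld('w9'); 
a=atz(d,(321,128.5),10); q=np.array([520.9,-416.2,41.7]);print('pre',(R.T@(a-q)).round(1))
from fit import fw,p
# target tcp with tool z = -fixture x
off=62.0
t=fw(p,[-off,-100,0]); t[2]=150.5+40.6+60; print(t); plan(t,np.pi/2-.0994)
E
```

```text
lens tool [ 30.4   0.7 -62.3]
pre [ 31.5   0.5 -61.9]
[528.05060993  68.94291499 251.1       ]
t 15.95 pos [ 520.1 -415.5  222.5] w 13.3 F [ 1.1  0.5 -1.8] tooly ang -1.896
turn units -0.288 rows>= 2.0 | travel units [-0.358 -6.036  0.502] axes ty [-0.099 -0.995  0.   ] tz [-0.995  0.099  0.   ]
```

Emit:
drive_tool(travel=[[-0.18,0,0.1],[-0.18,0,0.2],[0,-0.3,0.2],[0,-0.45,0],[0,-0.5,0],[0,-0.5,0],[0,-0.5,0],[0,-0.5,0],[0,-0.5,0],[0,-0.5,0],[0,-0.5,0],[0,-0.5,0]], turn=[-0.144,-0.144,0,0,0,0,0,0,0,0,0,0])

```text
t: 17.45
eef_pos: [518.5, -28.8, 251.7]
tool_rot: [-0.008, 1.569, 3.034]
ft_force: [0.9, -0.7, -1.4]
gripper_width: 12.7
```

Emit:
drive_tool(travel=[[0,-0.45,0],[0,-0.35,0],[0,-0.25,0],[0,-0.15,0],[0,0,0],[0,0,0]], turn=[0,0,0,0,0,0])

```text
t: 18.2
eef_pos: [528.4, 64.7, 252.8]
tool_rot: [0.868, 1.57, -2.373]
ft_force: [-0.1, -0.2, -0.5]
gripper_width: 12.9
```

```bash
python3 - <<'E'
from h import *
from fit import fw,p
t=fw(p,[-62,-100,0]); t[2]=251; plan(t,np.pi/2-.0994)
snap('wrist','w11')
E
```

```text
t 18.2 pos [528.4  64.7 252.8] w 12.9 F [-0.1 -0.2 -0.5] tooly ang -1.671
turn units -0.001 rows>= 1.0 | travel units [ 0.023 -0.053  0.01 ] axes ty [-0.099 -0.995  0.   ] tz [-0.995  0.099  0.   ]
```

View pics/w11.png

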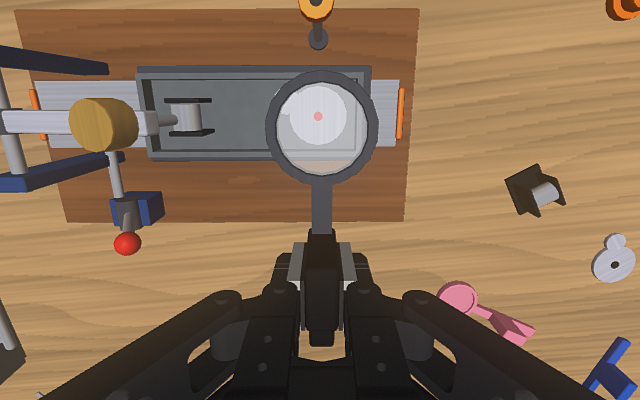

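```bash
python3 - <<'E'
from h import *
s=robot.read_state(); R=Rt(s); d=ld('w11'); e=s['eef_pos']
a=atz(d,(318,116),71); l=atz(d,(321.5,127.5),e[2]-30.6)
print(a,l,(R.T@(a-l)).round(1)/80)
E
```

```text
[587.91459334  61.10630631  71.        ] [590.14095747  57.98453331 222.34252265] [ 1.89125 -0.03625  0.03125]
```

Emit:
drive_tool(travel=[[0,-0.045,0.02],[0.15,0,0],[0.2,0,0],[0.2,0,0],[0.15,0,0],[0.07,0,0],[0,0,0],[0,0,0],[0,0,0]], turn=[0,0,0,0,0,0,0,0,0])

```text
t: 19.38
eef_pos: [527.5, 69.1, 192.2]
tool_rot: [-2.986, 1.57, 0.056]
ft_force: [0.0, 0.0, -1.1]
gripper_width: 13.1
```

```bash
python3 - <<'E'
from h import *
from fit import fw,p
t=fw(p,[-62,-100,0]); t[2]=191; plan(t,np.pi/2-.0994)
snap('wrist','w12'); snap('scene','s12'); snap('top','t12')
crop('s12',315,150,200,150,4,'c12'); crop('t12',165,125,160,110,5,'ct12')
E
```

```text
t 19.375 pos [527.5  69.1 192.2] w 13.1 F [ 0.   0.  -1.1] tooly ang -1.67
turn units 0.0 rows>= 1.0 | travel units [ 0.015  0.001 -0.007] axes ty [-0.099 -0.995  0.   ] tz [-0.995  0.099  0.   ]
```

View pics/w12.png

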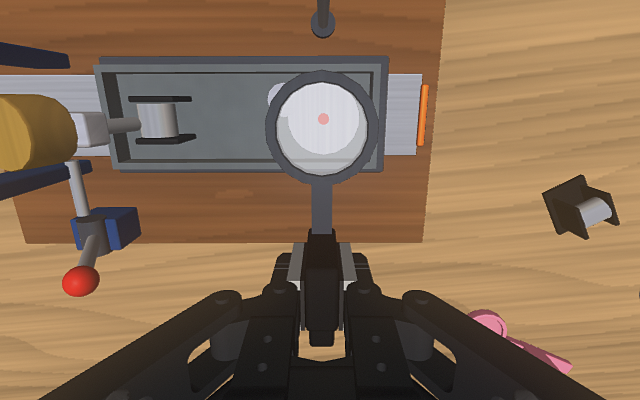

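View pics/c12.png

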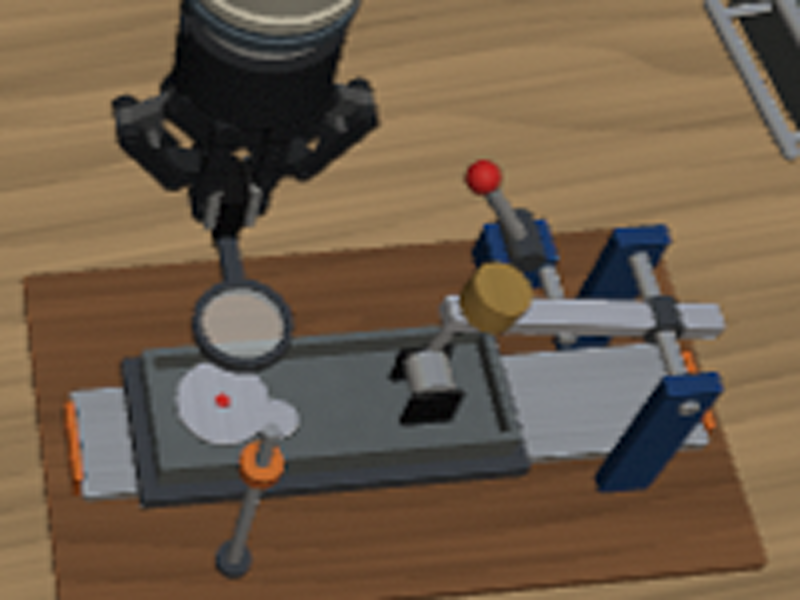

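View pics/ct12.png

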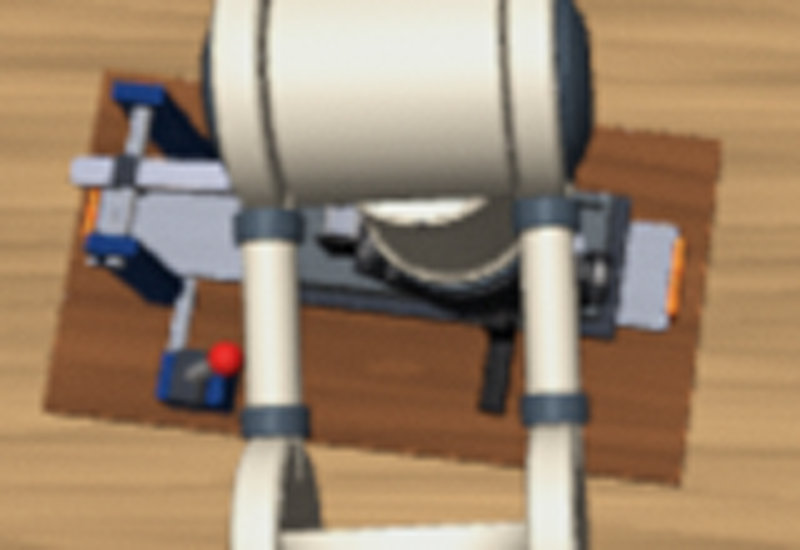

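```bash
python3 - <<'E'
from h import *
from fit import px,fw,p
s=robot.read_state(); R=Rt(s); d=ld('w12'); e=s['eef_pos']
a=atz(d,(323,119),71); l=atz(d,(321.5,127.5),e[2]-30.6)
print('wrist dot-lens (world)',a-l, 'lens',l)
S=ld('s12'); ls=px(315,150,4,243,322); dt=px(315,150,4,223,401)
print('scene lens@161.5',atz(S,ls,161.5),'dot',atz(S,dt,71))
# collar in scene: top-face centre guess; height on post axis
for h in (140,145,150,155,160): print(h,((proj(S,fw(p,[72,-100,h]))[0]-[315,150]+.5)*4-.5).round(0))
print('tool x axis',R[:,0])
E
python3 - <<'E'
import sys; sys.path.insert(0,'.')
import os; os.chdir('.')
from h import *
crop('s12',355,205,50,70,8,'c13')
E
```

```text
wrist dot-lens (world) [ -1.50974844  -1.03397855 -90.23557117] lens [589.24541907  62.46841815 161.23557117]
scene lens@161.5 [590.3710272   62.23569406 161.5       ] dot [590.50989613  61.2383219   71.        ]
140 [262. 468.]
145 [264. 464.]
150 [265. 460.]
155 [266. 455.]
160 [267. 451.]
tool x axis [ 5.91729896e-04 -1.13761083e-05 -9.99999825e-01]
```

View pics/c13.png

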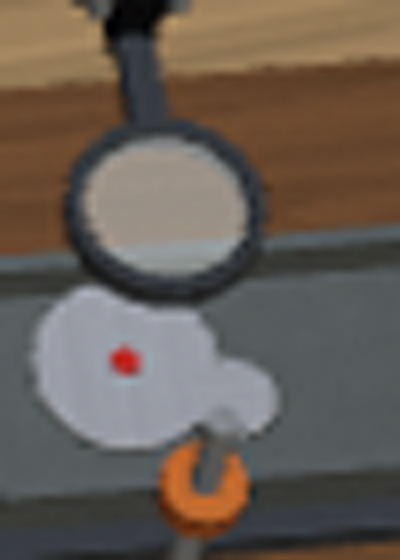

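Emit:
drive_tool(travel=[[0.014,0.005,0.008],[0,0,0],[0,0,0],[0,0,0],[0,0,0],[0,0,0],[0,0,0],[0,0,0]], turn=[0,0,0,0,0,0,0,0])

```text
t: 20.52
eef_pos: [526.5, 68.7, 190.3]
tool_rot: [0.416, 1.571, -2.825]
ft_force: [-0.2, -0.1, -0.4]
gripper_width: 13.5
```

```bash
python3 - <<'E'
from h import *
fx(); print(abs(robot.read_state()['qd']).max()); snap('wrist','w14')
S=snap('scene','s14'); crop('s14',300,130,200,150,4,'c14')
E
```

```text
fix -63.493701775151465 -100.34357096689718 [526.53017986  68.7493216  190.34065852] [-0.2 -0.1 -0.4] 13.469978948642405
0.002806249675593705
```

View pics/w14.png

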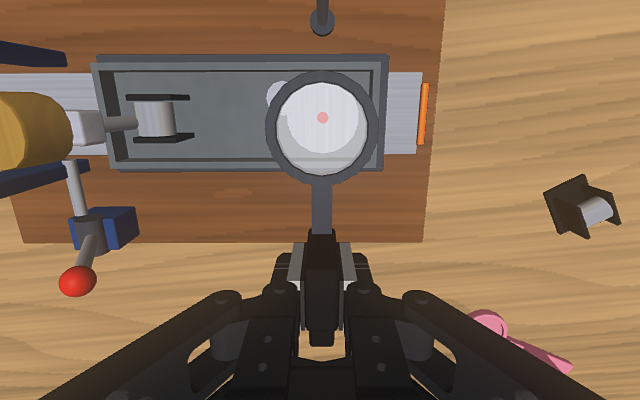

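Lens is centred over the dot, its underside is at about 149.7 mm, and the arm is still. Handing in.

```bash
python3 -c "
from workcell import robot
print(robot.finish_job())"
```

```text
the job is handed in; nothing more can be done
None
```

The whole job was carried out and handed in at about 20.6 s of the 58 s allowed; the interface reported no verdict.

- **Lever:** I pushed it over to its stop, with a reaction of about 5.6 N. After about 1 s down I swung it back to the arrested stop, with a reaction of about 5.3 N. The last scene and wrist pictures show the knob back at its start and the beam lifted.
- **Loupe:** I gripped the black loupe by its upright grip at 60 N and carried it clear of the fixture.
- **Centring over the dot:** The lens is within about 2 mm. The wrist and scene cameras differ by about 1.5 mm, within their calibration.
- **Height:** The underside of the rim is at about 149.7 mm. The collar top measured about 150 mm in the wrist and top views and 150 to 152 mm in the scene view.
- **Level and still:** The tool axis was vertical to within 0.001 rad and the joints were nearly at rest. I did not measure the loupe's own tilt. The lens stayed at the same place in the wrist picture from grasp to end, so I saw no sign of slip.

No check failed. I did not re-measure the bystander parts or the collar at the end. The arm passed well clear of them except when lowering the loupe beside the focus post, and I saw no contact force.

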